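# Slide a power module along the rail into its latching test nest

### The job

Load the small black power module into the test fixture by pushing only, with closed fingertips or the outside of a finger. Press it sideways until its long side lies flat against the steel rail, and with that sideways pressure kept up drag it along the rail to the right; then, still along the rail, push its rear end, red pin leading, fully home into the corner nest until the latch pawl snaps shut behind it. Never pinch, lift or tip it, leave the other things where they are, and finish clear of everything.

Things in the scene. Friction and masses are not known exactly. Their poses are not given: they have to be found in the camera images.
- fixture: Fixed fixture: aluminium plate 147 x 277 mm, deck 12 mm above the bench; origin on the bench under it. x points away from the robot to the rail, y left, nest at the -y end. On the deck x is -85 to 62 mm, y -152 to 125 mm. Nest: rail, 25 mm high black cheek 28.5 mm from it (y below -62 mm), clear cover (y -66 to -148, underside 37 mm, top 41 mm above the bench; nothing can be put in from above).
- rail: Straight steel rail on the deck's far side, fixed to the fixture. Its flat working face looks to -x at fixture x = 45 mm and runs from y = 120 mm to the end of the nest. It stands 14 mm above the deck, 25 mm beside the nest. The body's origin is on the deck at fixture x = 0, y = 0, not in the rail.
- module_center (a point): Centre of the loose black module, 26 mm wide (its x), 66 mm long (its y), 22 mm high, about 60 g. A red pin, 8 mm long, stands out of the middle of its +y end face; that end starts turned towards the nest and goes in first. Lying on the deck, this centre is 23 mm above the bench. Flat on the rail, it lies at fixture x = 32 mm. It slides easily on deck and rail (friction about 0.25), less easily on fingertips.
- seat_center (a point): Where the module's body centre lies when it is latched: fixture x = 32, y = -79.5 mm, 23 mm above the bench; axes as the fixture's. Push the module up to 3 or 4 mm deeper than this (-y) so that the pawl clears its rear end, then it springs back onto the pawl.
- pawl_tip (a point): Catching tip of the closed pawl, on the near side of the nest's mouth: fixture x = 23.5, y = -46.5 mm. The steel pawl reaches from its pivot (x = 8, y = 0) to here; its top is 10 mm above the deck (22 mm above the bench), its pivot screw 13 mm, so a finger that is higher than that passes over it while pushing the module's rear end (top 34 mm above the bench).
- pawl (a joint): Pawl angle in rad: 0 = sprung shut, tip 4.5 mm inside the module's path; about 0.1 while the module slides past it, 0.4 at most. It starts to touch the module when the module's centre reaches fixture y = 9 mm. About 1 N of push opens it. It snaps back to 0 by itself behind the module.
- socket (a joint): Travel in m of the sprung socket at the end of the nest that takes the red pin: 0 = free, 0.0035 = module latched, 0.0075 = end of travel, where it stops the module 4 mm deeper than latched. Pushes back with 1 to 4 N.
- bnc_tee: Bystander: silver T connector 27 x 50 x 18 mm on the near right of the deck. Origin under it.
- attenuator_1: Bystander: small gold and silver coaxial adapter 11 x 32 x 10 mm on the near right of the deck. Origin under it.
- screwdriver_b: Bystander: small black screwdriver 118 mm long, 16 mm high, on the bench in front of the fixture. Origin under its middle.
- sfp_module_1: Bystander: flat metal transceiver 14 x 59 x 13 mm on the bench in front of the fixture. Origin under it.
- usb_stick: Bystander: black USB stick 17 x 51 x 9 mm on the bench behind the rail. Origin under it.
- torque_wrench: Bystander: small blue wrench 22 x 122 x 16 mm on the bench behind the rail. Origin under it.
- module: The same loose module as module_center; this origin lies under it, 4 mm from the middle of its body towards the pin.

How it is judged:
On the way, in this order (a step that is already met when the one before it is completed fails the run):
1. the module is pressed flat against the rail at the rail's left part, before it is dragged along (x of module_center in the frame of fixture above 0.0285 m and angle between the y axis of module_center and the y axis of fixture, either way round below 0.07 rad and contact force between module and rail above 0.2 N and y of module_center in the frame of fixture above 0.042 m), for 0.1 s.
2. the module has been dragged along towards the pawl and is still pressed flat against the rail (x of module_center in the frame of fixture above 0.0285 m and angle between the y axis of module_center and the y axis of fixture, either way round below 0.07 rad and contact force between module and rail above 0.2 N and y of module_center in the frame of fixture between 0.012 and 0.042 m), for 0.05 s.
3. the module has been slid along the rail into the mouth of the nest (x of module_center in the frame of fixture above 0.0285 m and angle between the y axis of module_center and the y axis of fixture, either way round below 0.07 rad and y of module_center in the frame of fixture below -0.045 m), for 0.05 s.
At the end, for the whole second after the job is handed in: The module lies flat in the nest at rest: body centre within 3.5 mm of the rail position, between 2 mm short and 5.5 mm deeper than the latched place, within 3.5 degrees of the rail; pawl shut behind it (under 0.03 rad); socket pressed in by more than 1.5 mm (x of module_center in the frame of fixture between 0.0285 and 0.0355 m and y of module_center in the frame of fixture between -0.085 and -0.0775 m and angle between the y axis of module_center and the y axis of fixture, either way round below 0.06 rad and angle between module_center's own z axis and vertical below 0.1 rad and height (world z) of module_center below 0.028 m and value of joint pawl below 0.03 rad and value of joint socket above 0.0015 m and linear speed of module below 0.01 m/s); the robot touches nothing.
It fails at once if the module is lifted more than 8 mm off the deck, or tipped by more than 20 degrees (height (world z) of module_center above 0.031 m or angle between module_center's own z axis and vertical above 0.35 rad).
It fails at once if the module is taken between the fingers (the grasp point is inside it) (x of the grasp point in the frame of module_center between -0.009 and 0.009 m and y of the grasp point in the frame of module_center between -0.03 and 0.03 m and z of the grasp point in the frame of module_center below 0.022 m).
It fails at once if the module leaves the rail on its way to the nest (its centre right of the fixture's middle and more than 4.5 mm off the rail position) (y of module_center in the frame of fixture below 0 m and x of module_center in the frame of fixture below 0.0275 m).
It fails at once if a bystander is moved by more than 15 mm (distance of any of bnc_tee, attenuator_1, screwdriver_b, sfp_module_1, usb_stick, torque_wrench from where it was at the start of the episode above 0.015 m).
It also fails if it takes over 48 s, if anything falls off the work surface, if the arm or the gripper's body presses on something with over 40 N, if the wrist force passes 120 N, or if a joint passes its speed limit or range.

### The arm

A 7-joint arm with a two-finger parallel gripper is mounted at the origin on a cart in front of the work surface, level with it; the furniture and walls round the work are solid. World frame = base frame: x ahead of the robot, y to its left, z up, the work surface at z = 0. Lengths are in m, angles in rad, forces in N, time in s.
With the tool pointing down it reaches from about 0.4 to 0.85 m from the base axis. Payload 10.4 kg.
Tool frame: the origin (TCP) lies midway between the tips of the shut fingers; the grasp point (between the pads) lies 19 mm behind it; x points along the fingers, z is the direction in which the jaws open and shut, and the axes are right-handed (so a half turn about x gives the same grasp; the last joint's range is limited). The gripper opens to 87 mm and grips with 3 to 60 N. Pads are 19 mm wide; open, the fingers measure 117 mm over their backs; the gripper's body (75 mm by 190 mm) begins 51 mm behind the grasp point.
Start: joints at [-1.361, 0.332, -0.065, 1.46, 0.022, 1.35, -0.088], TCP at [0.144, 0.608, 0.223] pointing down, gripper open.
Joint ranges: [-2.6, 2.6], [-0.5, 2.12], [-1.47, 1.34], [0.16, 2.42], [-1.27, 4.41], [0.06, 2.06], [-2.6, 2.6]. Speed limits (rad/s): [2.22, 2.22, 2.79, 2.79, 3.14, 3.14, 3.14].

### API

Orientations are given as a unit quaternion [x, y, z, w].
In Python, from bench import read_state, camera, camera_params, close_job gives the robot as it stands.
- The arm moves only by the tool arm_command, never from a script. Its argument "targets" is a list of rows, each a list of 7 numbers: the closure in counts, from 0 (fully open) to 255 (shut), then the shift along the tool's x, y, z in mm, then the turn, a rotation vector about the tool's x, y, z in rad. A call has 1 to 10 rows; each row is the pose to reach, as a shift and turn from the pose commanded when the call began, along the tool's axes at that moment; what a row does not reach only later rows make up. A row lasts 1/10 s, in which the tool goes at most 50 mm and 8.59 degrees, less where a joint would pass 70% of its speed; a pose out of reach is approached as far as the arm can. A call with a gripper value outside its range is refused whole. The fingers move at their own pace and stop on an object; "newtons" is the grip in N (left out, the last holds). Time passes only in rows, so rows that repeat a pose let the fingers close. It gives the time, the measured TCP pose, the force and the opening at its end, in the units of the state.
- read_state(): the state, without advancing time (a new reading comes with each control period).
- camera(name): name is "side" or "top"; returns the picture (400x640x3 uint8, red, green, blue); there is no depth.
- camera_params(name): a dict with "intrinsics" (3x3 intrinsics, pixels), "xyz" and "orientation" of the camera in the world. Camera axes: x right, y down, z forward; pixel columns grow to the right and rows downward; lengths in m; the calibration is good to about 2 mm. A picture is of the moment at which its call begins. camera_params takes no time and is no camera call.
- close_job(): hands the job in, once; it reports no verdict.
The state is a dict: "time": time; "joint_positions": joint angles; "joint_vel": joint speeds; "joint_torque": joint torques, N m; "ee_pos": TCP position; "eef_rot": TCP orientation; "ft_force": force on the tool from outside, world axes, zero at the start; "torque": the same for the moment, N m; "width": finger opening in m.
Only numpy, scipy, OpenCV 4.12 (cv2) and the standard library are available. Lean on these libraries where they do the work, as an engineer would, in place of code of your own. Each camera call takes 0.05 s, during which the arm holds its last target.

## Working session

There is one attempt and no reset: what is moved stays moved. The work goes in short steps, Python scripts to look and compute and a tool call to move; the robot and the scene stay as the last step left them, time stands still between calls to the robot, and variables do not carry over. Pictures are saved under pics/ and viewed, and the job is handed in when it is done.

Besides the shell and the picture viewer there is one more tool, called after ">>>" in YAML: its name, and indented under it one key for each argument. arm_command: Moves the arm, as the interface text tells. Its arguments: {"type":"object","properties":{"targets":{"type":"array"},"newtons":{"type":"number"}},"required":["targets"]}

```bash
mkdir -p pics
python3 - <<'E'
from bench import *
import cv2
s=read_state()
print({k:(v if not hasattr(v,'tolist') else v.tolist()) for k,v in s.items()})
for n in ("top","side"):
    im=camera(n); cv2.imwrite(f"pics/{n}0.png",im[:,:,::-1]); print(camera_params(n))
E
```

```text
{'time': 0.0, 'joint_positions': [-1.3606244807207062, 0.3328852845794777, -0.06469299999505651, 1.4609405849130528, 0.021610450252780283, 1.3499091237951397, -0.08850976674286598], 'joint_vel': [0.00029740148678195836, -0.001359029227237105, 0.001365800140680818, 0.0014816549737373536, -0.0006450782588331882, -0.0011719125745627583, 0.001063701103488892], 'joint_torque': [0.0004195034762233263, -62.32840061187744, 0.02474890323355794, -38.98725986480713, -0.061287316493690014, 0.04018051433376968, 0.00015580494164169068], 'ee_pos': [0.1440956645953514, 0.6077601607525948, 0.22174590646529616], 'eef_rot': [-0.4388963527788803, 0.5550604845793441, 0.43821869138206926, 0.5542943518558772], 'ft_force': [0.16322850676425105, 0.9037072778408773, 0.06963916674358508], 'torque': [-0.022447492019417963, -0.026588787965788622, -0.01442640870972069], 'width': 0.08715235751431734}
{'intrinsics': array([[473.48048627,   0.        , 319.90809098],
       [  0.        , 473.48048627, 192.89885552],
       [  0.        ,   0.        ,   1.        ]]), 'xyz': array([ 0.38949681, -0.33452506,  0.8971939 ]), 'orientation': array([-0.70262752,  0.70848583, -0.04038815,  0.05226085])}
{'intrinsics': array([[428.89388149,   0.        , 327.87321761],
       [  0.        , 428.89388149, 198.13064617],
       [  0.        ,   0.        ,   1.        ]]), 'xyz': array([ 0.34023259, -1.03405709,  0.51325924]), 'orientation': array([ 0.87511961, -0.09800714,  0.06106098, -0.46992747])}
```

View pics/top0.png

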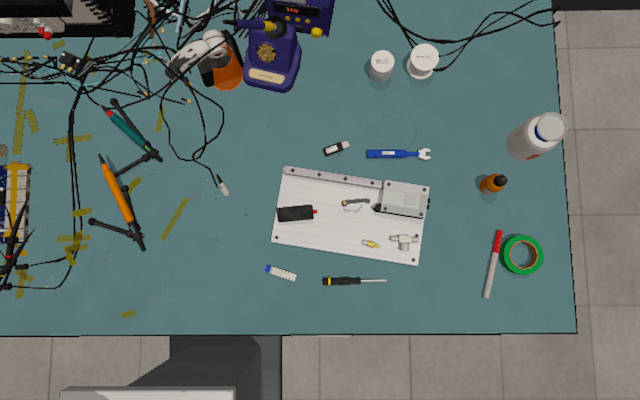

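View pics/side0.png

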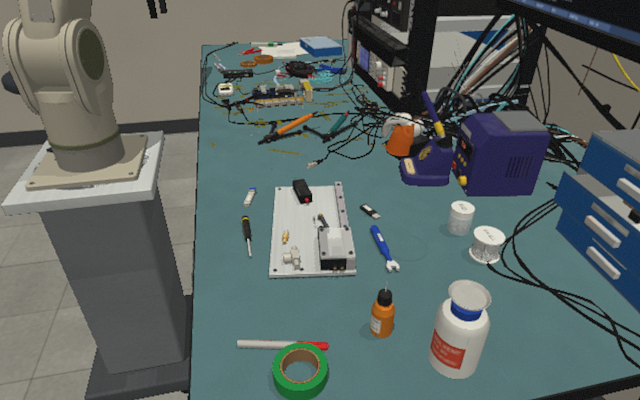

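Run:
```python
import cv2
im=cv2.imread("pics/top0.png"); c=im[155:275,260:445]; cv2.imwrite("pics/top0c.png",cv2.resize(c,None,fx=4.3,fy=4.3,interpolation=cv2.INTER_CUBIC))
im=cv2.imread("pics/side0.png"); c=im[170:285,235:405]; cv2.imwrite("pics/side0c.png",cv2.resize(c,None,fx=4.5,fy=4.5,interpolation=cv2.INTER_CUBIC))
```

```text
(no output)
```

View pics/top0c.png

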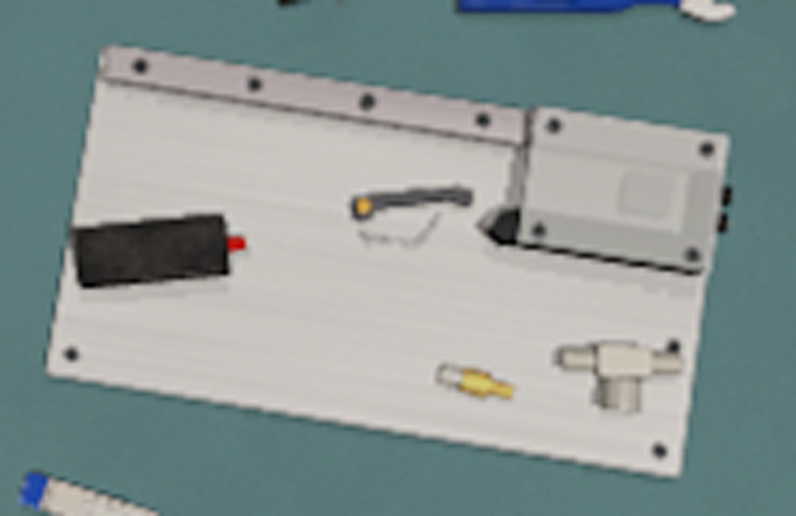

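View pics/side0c.png

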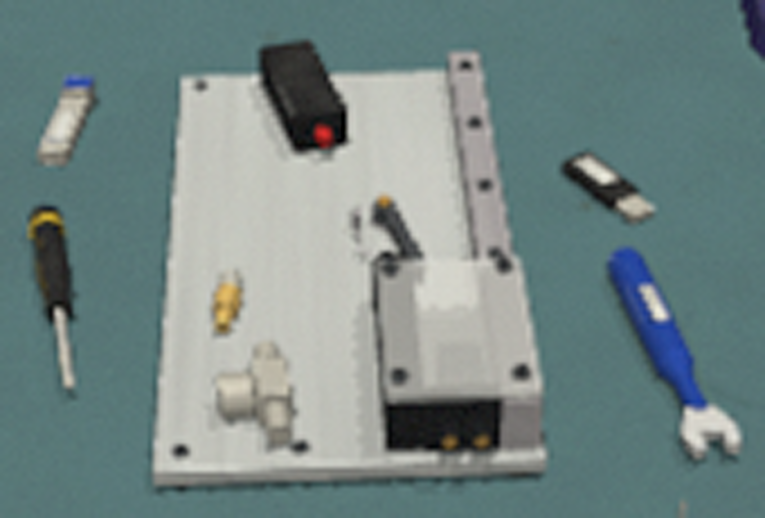

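```bash
cat > h.py <<'E'
import numpy as np, cv2
from scipy.spatial.transform import Rotation as R
from bench import *
def ray(name,u,v):
    p=camera_params(name); d=np.linalg.inv(p['intrinsics'])@np.array([u,v,1.]); return np.array(p['xyz']),R.from_quat(p['orientation']).as_matrix()@d
def plane(name,uv,z):
    out=[]
    for u,v in np.atleast_2d(uv):
        o,d=ray(name,u,v); out.append(o+d*(z-o[2])/d[2])
    return np.array(out)
def proj(name,P):
    p=camera_params(name); q=(np.atleast_2d(P)-p['xyz'])@R.from_quat(p['orientation']).as_matrix(); q=q@p['intrinsics'].T; return q[:,:2]/q[:,2:]
E
python3 - <<'E'
from h import *
im=cv2.imread("pics/top0.png")
hsv=cv2.cvtColor(im,cv2.COLOR_BGR2HSV)
m=((hsv[:,:,1]<50)&(hsv[:,:,2]>120)).astype(np.uint8)*255
m[:150]=0;m[285:]=0;m[:,:262]=0;m[:,440:]=0
m=cv2.morphologyEx(m,cv2.MORPH_CLOSE,np.ones((9,9)))
cs,_=cv2.findContours(m,cv2.RETR_EXTERNAL,cv2.CHAIN_APPROX_NONE)
c=max(cs,key=cv2.contourArea); print(cv2.boundingRect(c),cv2.contourArea(c))
# edges by subpixel gradient on the saturation image: near, left, right
sat=hsv[:,:,1].astype(float)
def edge(p0,p1,n=60,w=4,thr=None):
    p0=np.array(p0,float);p1=np.array(p1,float);t=(p1-p0)/np.linalg.norm(p1-p0);nn=np.array([-t[1],t[0]])
    pts=[]
    for a in np.linspace(0.06,0.94,n):
        c=p0+a*(p1-p0); ss=np.arange(-w,w+.01,.25)
        q=(c+ss[:,None]*nn).astype(np.float32)
        v=cv2.remap(sat.astype(np.float32),q[None,:,0],q[None,:,1],cv2.INTER_LINEAR)[0]
        g=np.abs(np.gradient(v)); 
        if v.max()-v.min()<30: continue
        mid=(v.max()+v.min())/2; k=np.argmin(abs(v-mid)); pts.append(c+ss[k]*nn)
    pts=np.array(pts,np.float32)
    vx,vy,x,y=cv2.fitLine(pts,cv2.DIST_HUBER,0,.01,.01).ravel(); return np.array([x,y]),np.array([vx,vy]),len(pts)
f=lambda u,v:(260+(u+.5)/4.3-.5,155+(v+.5)/4.3-.5)
near=edge(f(47,374),f(681,475)); left=edge(f(47,374),f(103,60)); right=edge(f(681,475),f(706,275))
def inter(a,b):
    A=np.array([a[1],-b[1]]).T; s=np.linalg.solve(A,b[0]-a[0]); return a[0]+s[0]*a[1]
NL=inter(near,left);NR=inter(near,right); print(NL,NR,near[2],left[2],right[2])
W=plane("top",[NL,NR],.012); print(W, np.linalg.norm(W[0]-W[1]))
d=W[1]-W[0]; yaw=np.arctan2(-d[1],-d[0])-0  # direction of +y
ydir=-(d)/np.linalg.norm(d); xdir=np.array([ydir[1],-ydir[0],0])
print('yaw',np.degrees(np.arctan2(xdir[1],xdir[0])))
e=plane("top",[left[0],left[0]+left[1]*20],.012); l=(e[1]-e[0]);l/=np.linalg.norm(l);print('perp',l@ydir)
# NL = (-85,125), NR=(-85,-152)
o1=W[0]-(-.085*xdir+.125*ydir); o2=W[1]-(-.085*xdir-.152*ydir); print(o1,o2)
o=(o1+o2)/2;o[2]=0
np.savez('fix.npz',o=o,x=xdir,y=ydir)
# checks: rail face top edge z=.026 , pawl tip, pivot
P=lambda x,y,z:o+x*xdir+y*ydir+np.array([0,0,z])
for n in("top","side"):
  img=cv2.imread(f"pics/{n}0.png")
  im4=cv2.resize(img,None,fx=4,fy=4,interpolation=cv2.INTER_CUBIC)
  for q in [(45,120,26),(45,-60,26),(23.5,-46.5,22),(8,0,25),(-85,125,12),(-85,-152,12),(62,-152,12),(62,125,12),(62,-148,41)]:
    u,v=proj(n,P(*np.array(q)/1000))[0]; cv2.circle(im4,(int(4*u+1.5),int(4*v+1.5)),4,(0,0,255),1)
  cv2.imwrite(f"pics/{n}chk.png",im4[620:1100,1040:1780] if n=="top" else im4[680:1140,940:1620])
# module mask
dark=((hsv[:,:,2]<75)).astype(np.uint8); dark[:, :270]=0;dark[:,320:]=0;dark[:200]=0;dark[225:]=0
dark=cv2.morphologyEx(dark,cv2.MORPH_OPEN,np.ones((3,3)))
cs,_=cv2.findContours(dark,cv2.RETR_EXTERNAL,cv2.CHAIN_APPROX_NONE);c=max(cs,key=cv2.contourArea);r=cv2.minAreaRect(c);print(r)
b=cv2.boxPoints(r);w=plane("top",b,.034);loc=np.c_[(w-o)@xdir,(w-o)@ydir]*1000;print(loc.round(1),loc.mean(0))
red=((hsv[:,:,1]>150)&((hsv[:,:,0]<10)|(hsv[:,:,0]>170))).astype(np.uint8);red[:,:300]=0;red[:,322:]=0;red[:200]=0;red[222:]=0
ys,xs=np.nonzero(red);q=plane("top",[[xs.mean(),ys.mean()]],.023)[0];print('pin',(q-o)@xdir*1e3,(q-o)@ydir*1e3)
E
```

```text
(270, 165, 160, 101) 11069.0
[269.47696 241.87129] [417.98953 266.19012] 60 60 60
[[ 0.41512003 -0.22537259  0.012     ]
 [ 0.36844983 -0.49973532  0.012     ]] 0.27830381632077
yaw -9.653836440278008
perp -0.0029445169687414984
[ 0.47795444 -0.36285654  0.012     ] [ 0.4777358  -0.36414189  0.012     ]
((294.69305419921875, 212.93069458007812), (13.930521011352539, 35.02531051635742), 84.2894058227539)
[[-21.7 120.9]
 [ -5.2  58.8]
 [-29.9  52.1]
 [-46.4 114. ]] [-25.82642858  86.42005998]
pin -15.82709610724116 51.87271269301646
```

View pics/topchk.png

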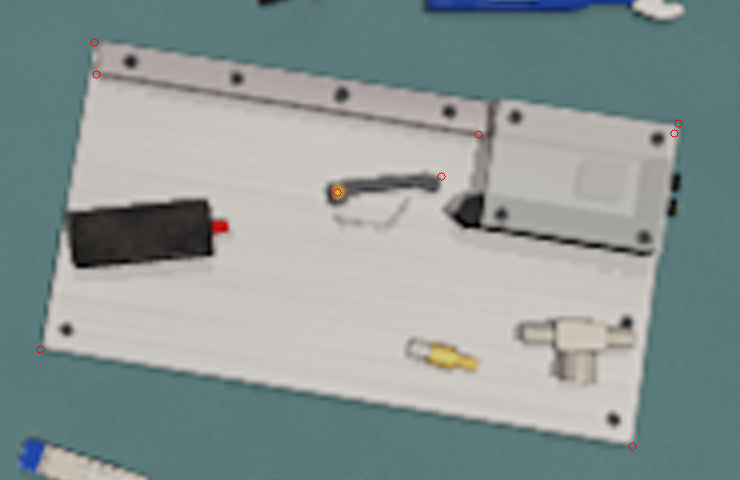

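View pics/sidechk.png

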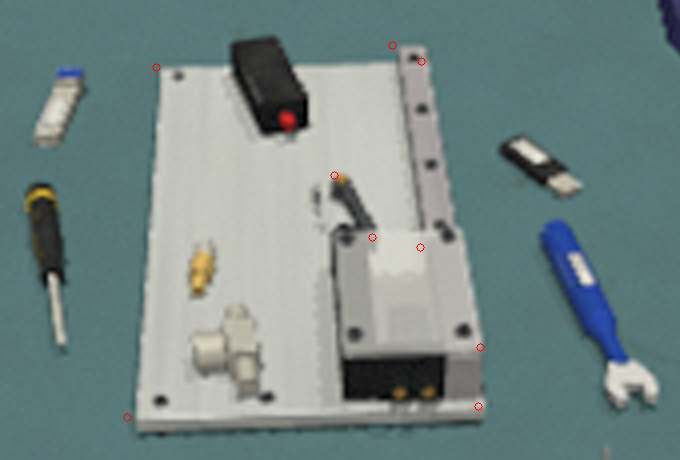

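Run:
```python
from h import *
s=read_state(); M=R.from_quat(s['eef_rot']).as_matrix(); print(M.round(3))
f=np.load('fix.npz'); o=np.array([.4795,-.3655,0]); x,y=f['x'],f['y']; print(x,y)
np.savez('fix.npz',o=o,x=x,y=y)
for sg in (1,-1):
    D=np.c_[[0,0,-1],sg*np.cross(y,[0,0,-1]),sg*y]; print(np.linalg.det(D),D.round(3))
    print(R.from_matrix(M.T@D).as_rotvec())
for q in [(-26,86),(-65,86),(32,86)]:
    w=o+x*q[0]/1e3+y*q[1]/1e3; print(q,w)
az=np.arctan2(s['ee_pos'][1],s['ee_pos'][0]);print(np.degrees(az))
```

```text
[[-0.    -0.973  0.231]
 [-0.001  0.231  0.973]
 [-1.    -0.    -0.001]]
[ 0.9858389  -0.16769514  0.        ] [ 0.16769514  0.9858389  -0.        ]
1.0 [[ 0.    -0.986  0.168]
 [ 0.     0.168  0.986]
 [-1.     0.    -0.   ]]
[-6.42360215e-02 -1.21594343e-03  1.50114771e-05]
1.0 [[ 0.     0.986 -0.168]
 [ 0.    -0.168 -0.986]
 [-1.    -0.     0.   ]]
[3.07735607e+00 2.31057785e-05 1.87158927e-03]
(-26, 86) [ 0.46828997 -0.27635778  0.        ]
(-65, 86) [ 0.42984225 -0.26981767  0.        ]
(32, 86) [ 0.52546863 -0.2860841   0.        ]
76.66331634846219
```

>>> arm_command:
  targets:
    - [255,-15,-36,-18,0,0,0]
    - [255,-30,-73,-37,0,0,0]
    - [255,-45,-110,-55,0,0,0]
    - [255,-50,-145,-74,0,0,0]
    - [255,-50,-181,-92,0,0,0]
    - [255,-50,-217,-111,0,0,0]
    - [255,-50,-252,-144,0,0,0]
    - [255,-50,-286,-177,0,0,0]
    - [255,-50,-320,-209,0,0,0]
    - [255,-50,-355,-242,0,0,0]
  newtons: 20

```text
time: 1.1
ee_pos: [0.4343, 0.289, 0.2724]
eef_rot: [-0.439, 0.555, 0.439, 0.555]
ft_force: [0.4, 0.0, 0.7]
width: 0.0148
```

>>> arm_command:
  targets:
    - [255,0,-20,-45,-0.01,0,0]
    - [255,0,-40,-89,-0.02,0,0]
    - [255,0,-61,-134,-0.03,0,0]
    - [255,0,-81,-178,-0.04,0,0]
    - [255,0,-101,-223,-0.05,0,0]
    - [255,0,-108,-266,-0.064,0,0]
    - [255,0,-115,-310,-0.064,0,0]
    - [255,0,-123,-353,-0.064,0,0]
    - [255,0,-130,-397,-0.064,0,0]
    - [255,0,-137,-440,-0.064,0,0]

```text
time: 2.1
ee_pos: [0.4649, -0.1707, 0.2725]
eef_rot: [-0.456, 0.54, 0.456, 0.541]
ft_force: [0.9, -0.4, 0.3]
width: 0.0005
```

>>> arm_command:
  targets:
    - [255,20,4,-25,0,0,0]
    - [255,50,9,-50,0,0,0]
    - [255,85,14,-75,0,0,0]
    - [255,125,18,-100,0,0,0]
    - [255,165,18,-102,0,0,0]
    - [255,190,18,-102,0,0,0]
    - [255,190,18,-102,0,0,0]

```text
time: 2.8
ee_pos: [0.4282, -0.2656, 0.0795]
eef_rot: [-0.454, 0.542, 0.458, 0.539]
ft_force: [-0.8, -0.1, 0.5]
width: 0.0003
```

```bash
cat > look.py <<'E'
import sys
from h import *
tag=sys.argv[1]; names=sys.argv[2:] or ["top","side"]
f=np.load('fix.npz');o,x,y=f['o'],f['x'],f['y']
for n in names:
    img=np.ascontiguousarray(camera(n)[:,:,::-1]); cv2.imwrite(f"pics/{n}{tag}_raw.png",img)
    s=read_state(); t=np.array(s['ee_pos'])
    im4=cv2.resize(img,None,fx=4,fy=4,interpolation=cv2.INTER_CUBIC)
    P=lambda a,b,c:o+x*a/1e3+y*b/1e3+np.array([0,0,c/1e3])
    for q,c in [(t,(0,255,0)),(P(45,120,26),(0,0,255)),(P(45,-60,26),(0,0,255)),(P(-85,125,12),(0,0,255)),(P(-85,-152,12),(0,0,255)),(P(8,0,25),(0,0,255)),(P(23.5,-46.5,22),(0,0,255))]:
        u,v=proj(n,q)[0]; cv2.circle(im4,(int(4*u+1.5),int(4*v+1.5)),4,c,1)
    cv2.imwrite(f"pics/{n}{tag}.png",im4[620:1100,1000:1780] if n=="top" else im4[620:1140,920:1640])
t=t-o; print(s['time'],'tcp fix',(t@x*1e3).round(1),(t@y*1e3).round(1),(t[2]*1e3).round(1),np.round(s['ft_force'],2),'fix F',round(s['ft_force']@x,2),round(s['ft_force']@y,2))
E
python3 look.py 1
```

```text
2.9 tcp fix -64.7 89.3 83.0 [ 0.44 -0.53  1.6 ] fix F 0.52 -0.45
```

View pics/top1.png

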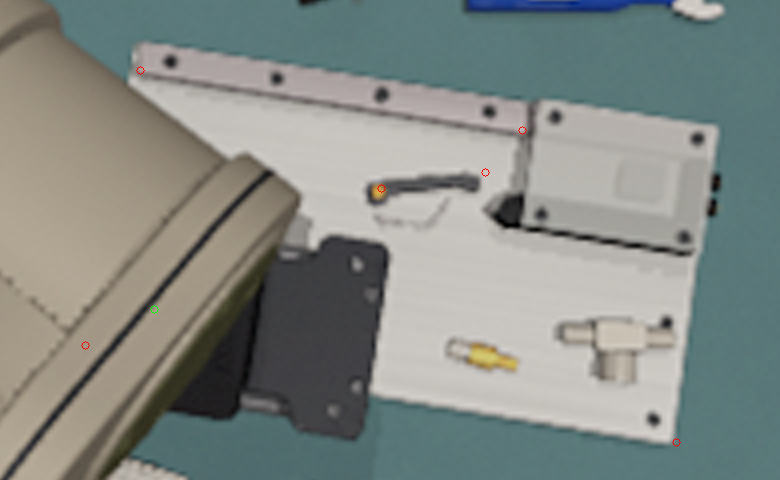

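View pics/side1.png

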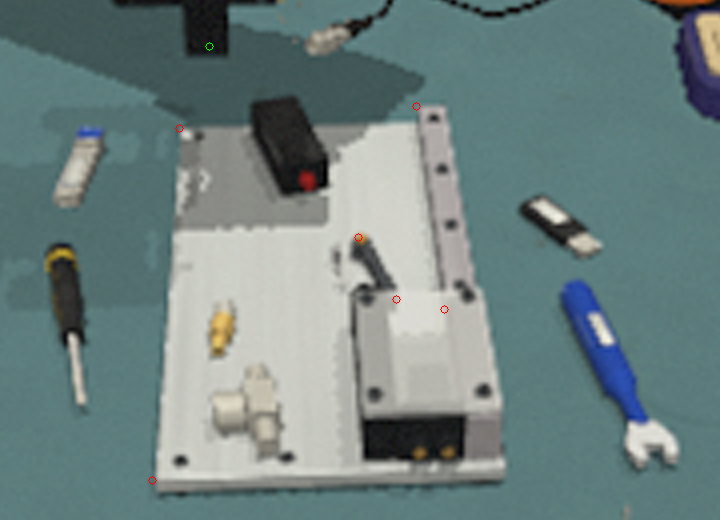

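>>> arm_command:
  targets:
    - [255,30,0,0,0,0,0]
    - [255,55,0,0,0,0,0]
    - [255,64,0,0,0,0,0]
    - [255,64,0,0,0,0,0]

```text
time: 3.3
ee_pos: [0.431, -0.2664, 0.019]
eef_rot: [-0.456, 0.54, 0.456, 0.54]
ft_force: [-0.4, 0.7, 0.6]
width: 0.0007
```

```bash
python3 - <<'E'
import numpy as np
f=np.load('fix.npz');np.savez('fix.npz',o=f['o']+.0015*f['x']-.0005*f['y'],x=f['x'],y=f['y'])
E
python3 look.py 2 side
```

```text
3.35 tcp fix -65.5 89.8 19.7 [-0.01  0.08  0.51] fix F -0.02 0.08
```

View pics/side2.png

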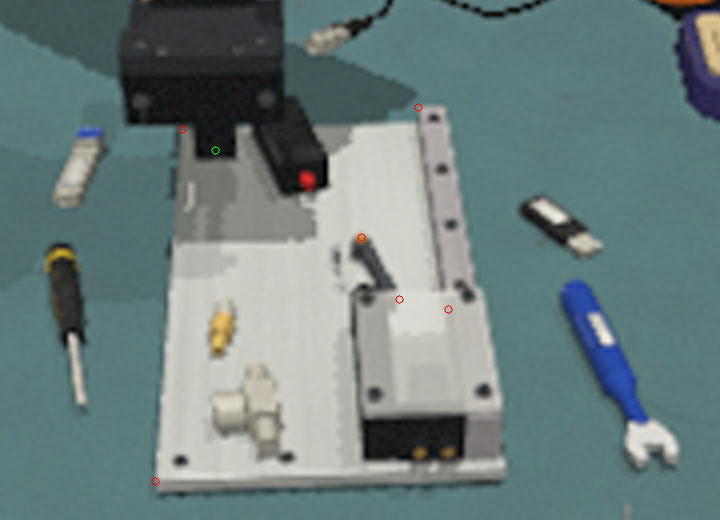

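>>> arm_command:
  targets:
    - [255,0,-6,0,0,0,0]
    - [255,0,-12,0,0,0,0]
    - [255,0,-17,0,0,0,0]
    - [255,0,-22,0,0,0,0]
    - [255,0,-27,0,0,0,0]
    - [255,0,-32,0,0,0,0]
    - [255,0,-37,0,0,0,0]
    - [255,0,-42,0,0,0,0]
    - [255,0,-46,0,0,0,0]
    - [255,0,-50,0,0,0,0]

```text
time: 4.35
ee_pos: [0.4802, -0.2749, 0.0184]
eef_rot: [-0.456, 0.54, 0.456, 0.54]
ft_force: [0.2, 0.0, 0.9]
width: 0.0006
```

```bash
python3 look.py 3 side
```

```text
4.4 tcp fix -15.3 90.1 18.5 [0.56 0.51 0.55] fix F 0.46 0.59
```

View pics/side3.png

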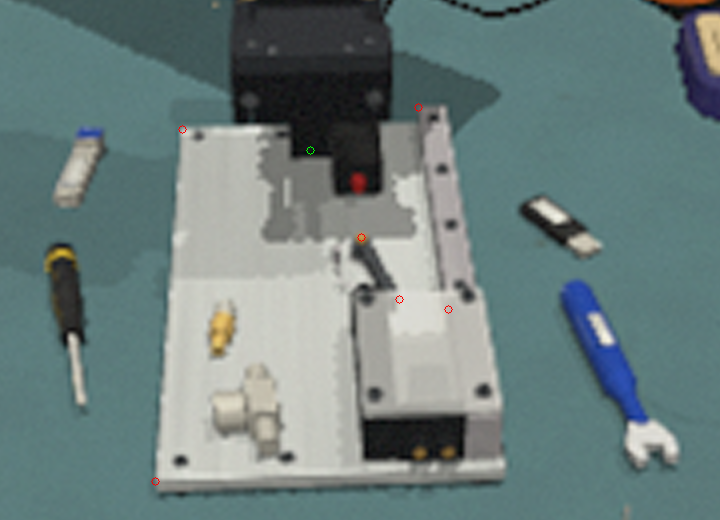

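>>> arm_command:
  targets:
    - [255,0,-4,0,0,0,0]
    - [255,0,-8,0,0,0,0]
    - [255,0,-12,0,0,0,0]
    - [255,0,-16,0,0,0,0]
    - [255,0,-19,0,0,0,0]
    - [255,0,-21,0,0,0,0]
    - [255,0,-22,0,0,0,0]
    - [255,0,-22,0,0,0,0]

```text
time: 5.2
ee_pos: [0.5017, -0.2786, 0.0185]
eef_rot: [-0.456, 0.54, 0.456, 0.54]
ft_force: [-2.0, -0.2, -0.5]
width: 0.0002
```

```bash
python3 look.py 4 side
```

```text
5.25 tcp fix 5.7 89.9 18.5 [ 0.24  0.15 -0.97] fix F 0.21 0.18
```

View pics/side4.png

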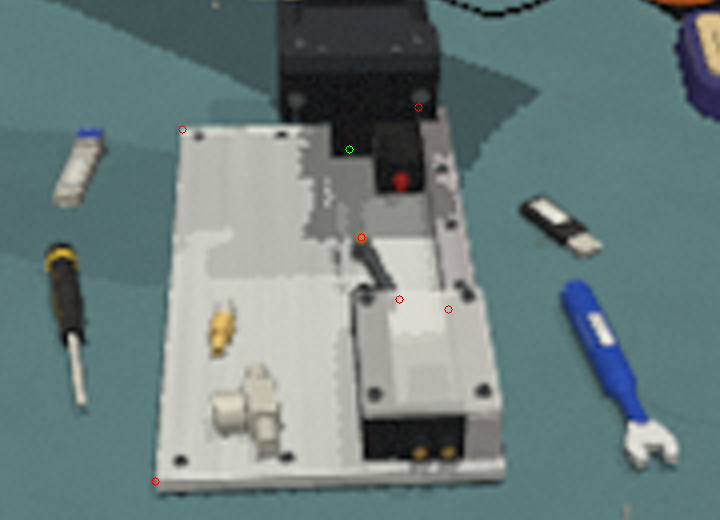

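>>> arm_command:
  targets:
    - [255,0,-1,0,0,0,0]
    - [255,0,-2,0,0,0,0]
    - [255,0,-3,0,0,0,0]
    - [255,0,-3,0,0,0,0]

```text
time: 5.65
ee_pos: [0.5031, -0.2788, 0.018]
eef_rot: [-0.455, 0.541, 0.457, 0.54]
ft_force: [-7.2, 2.2, 3.7]
width: 0.0003
```

```bash
python3 look.py 5 side
```

```text
5.7 tcp fix 7.2 89.9 18.0 [-6.28  2.18  2.55] fix F -6.55 1.09
```

>>> arm_command:
  targets:
    - [255,0,-0.5,-2,0,0,0]
    - [255,0,-0.5,-5,0,0,0]
    - [255,0,-0.5,-9,0,0,0]
    - [255,0,-0.5,-13,0,0,0]
    - [255,0,-0.5,-17,0,0,0]
    - [255,0,-0.5,-21,0,0,0]
    - [255,0,-0.5,-25,0,0,0]

```text
time: 6.4
ee_pos: [0.4989, -0.3031, 0.0177]
eef_rot: [-0.454, 0.541, 0.458, 0.54]
ft_force: [-6.8, 3.1, 2.4]
width: 0.0002
```

```bash
python3 look.py 6 side
```

```text
6.45 tcp fix 7.2 64.4 17.8 [-6.15  1.5   0.36] fix F -6.31 0.45
```

View pics/side6.png

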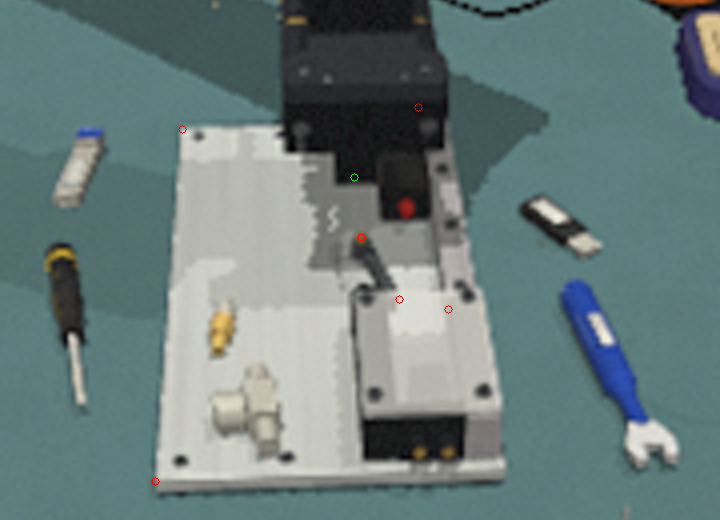

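Run:
```python
from h import *
f=np.load('fix.npz')
for n in ("4","6"):
    im=cv2.imread(f"pics/side{n}_raw.png");hsv=cv2.cvtColor(im,cv2.COLOR_BGR2HSV)
    m=((hsv[:,:,1]>150)&((hsv[:,:,0]<10)|(hsv[:,:,0]>170))&(hsv[:,:,2]>80));m[:195]=0;m[225:]=0;m[:,300:350]&=True;m[:,:300]=0;m[:,350:]=0
    ys,xs=np.nonzero(m);p=plane("side",[[xs.mean(),ys.mean()]],.023)[0]-f['o'];print(len(xs),p@f['x']*1e3,p@f['y']*1e3)
```

```text
15 30.072893987135885 51.98604391775874
15 31.818996360574648 27.434687908219082
```

>>> arm_command:
  targets:
    - [255,0,0,-3,0,0,0]
    - [255,0,0,-7,0,0,0]
    - [255,0,0,-11,0,0,0]
    - [255,0,0,-15,0,0,0]
    - [255,0,0,-19,0,0,0]
    - [255,0,0,-23,0,0,0]
    - [255,0,0,-27,0,0,0]
    - [255,0,0,-31,0,0,0]
    - [255,0,0,-34,0,0,0]
    - [255,0,0,-36,0,0,0]

```text
time: 7.45
ee_pos: [0.4928, -0.3388, 0.0177]
eef_rot: [-0.454, 0.541, 0.457, 0.54]
ft_force: [-8.1, 3.3, 1.5]
width: 0.0006
```

```bash
python3 look.py 7 side
```

```text
7.5 tcp fix 7.1 28.7 17.7 [-6.87  2.87  0.81] fix F -7.26 1.68
```

View pics/side7.png

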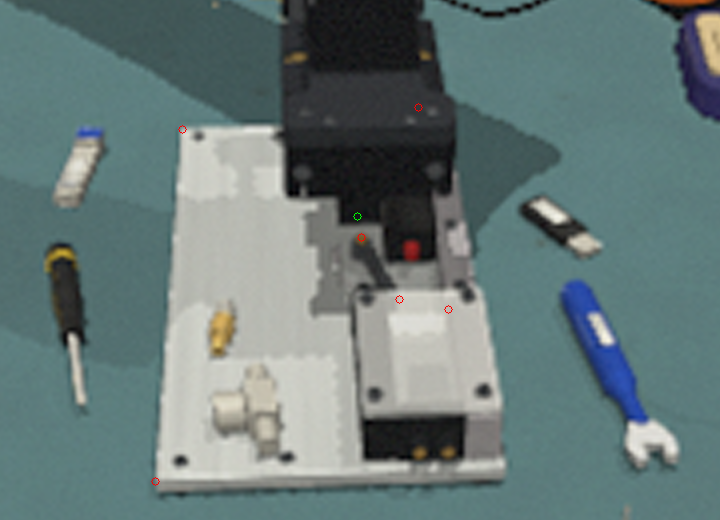

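Run:
```python
from h import *
f=np.load('fix.npz');np.savez('fix.npz',o=f['o']-.0015*f['x'],x=f['x'],y=f['y'])
f=np.load('fix.npz')
for n in ("6","7"):
    im=cv2.imread(f"pics/side{n}_raw.png");hsv=cv2.cvtColor(im,cv2.COLOR_BGR2HSV)
    m=((hsv[:,:,1]>150)&((hsv[:,:,0]<10)|(hsv[:,:,0]>170))&(hsv[:,:,2]>80));m[:195]=0;m[225:]=0;m[:,:300]=0;m[:,350:]=0
    ys,xs=np.nonzero(m);p=plane("side",[[xs.mean(),ys.mean()]],.023)[0]-f['o'];print(len(xs),p@f['x']*1e3,p@f['y']*1e3)
```

```text
15 33.31899636057464 27.434687908219054
17 33.07183422733775 -8.395111725048944
```

>>> arm_command:
  targets:
    - [255,0,4,0,0,0,0]
    - [255,0,12,0,0,0,0]
    - [255,-10,18,0,0,0,0]
    - [255,-40,15,20,0,0,0]
    - [255,-55,0,45,0,0,0]
    - [255,-55,-15,62,0,0,0]
    - [255,-55,-19,62,0,0,0]
    - [255,-55,-19,62,0,0,0]

```text
time: 8.3
ee_pos: [0.5243, -0.2813, 0.0741]
eef_rot: [-0.457, 0.54, 0.456, 0.54]
ft_force: [-0.1, -0.6, -1.2]
width: 0.0004
```

```bash
python3 look.py 8
```

```text
8.4 tcp fix 28.9 89.7 73.7 [-0.26  0.26 -0.04] fix F -0.3 0.21
```

View pics/top8.png

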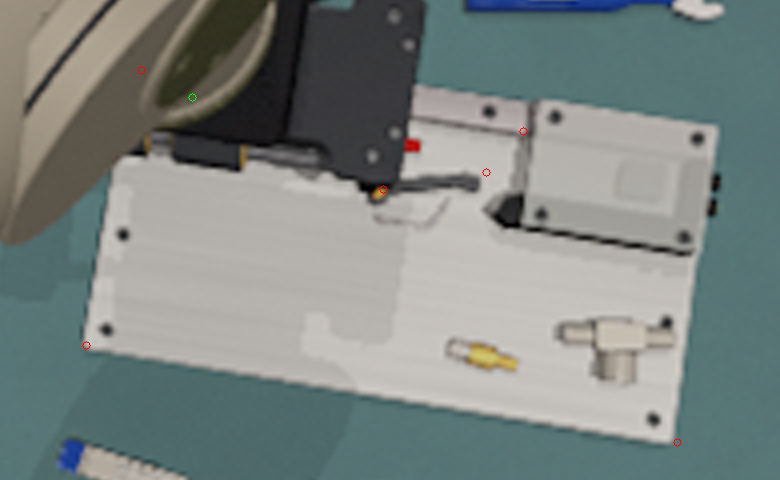

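View pics/side8.png

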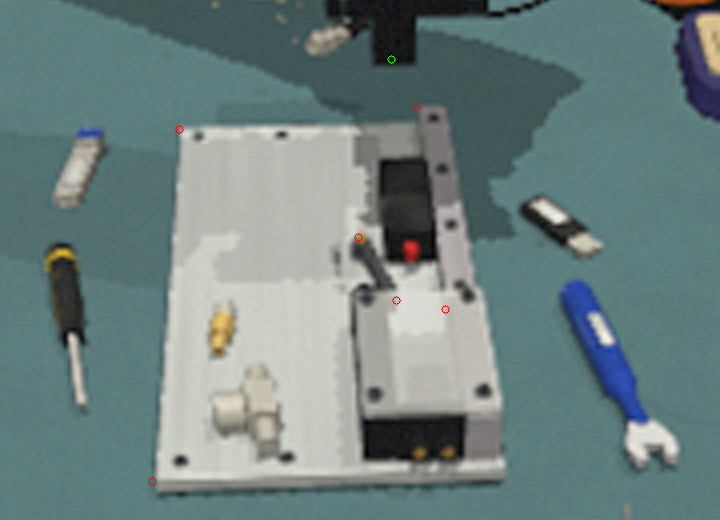

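Run:
```python
from h import *
f=np.load('fix.npz')
p=plane("side",[[331,194.4],[331.5,229-2]],.034)-f['o'];print(p@f['x']*1e3,p@f['y']*1e3)
p=plane("top",[[ (1000+420)/4,(620+146)/4]],.023)-f['o'];print(p@f['x']*1e3,p@f['y']*1e3)
```

```text
[34.52739413 27.88008255] [ 55.87782814 -54.31445427]
[30.33907255] [-14.68390058]
```

>>> arm_command:
  targets:
    - [255,25,0,0,0,0,0]
    - [255,42,0,0,0,0,0]
    - [255,47,0,0,0,0,0]
    - [255,47,0,-5,0,0,0]
    - [255,47,0,-10,0,0,0]
    - [255,47,0,-14,0,0,0]
    - [255,47,0,-18,0,0,0]
    - [255,47,0,-22,0,0,0]
    - [255,47,0,-26,0,0,0]
    - [255,47,0,-30,0,0,0]

```text
time: 9.4
ee_pos: [0.5189, -0.3112, 0.0266]
eef_rot: [-0.456, 0.54, 0.456, 0.54]
ft_force: [-0.1, 0.2, 0.1]
width: 0.0001
```

```bash
python3 look.py 9
```

```text
9.5 tcp fix 29.6 60.1 26.6 [-0.03  0.2   0.39] fix F -0.06 0.2
```

View pics/top9.png

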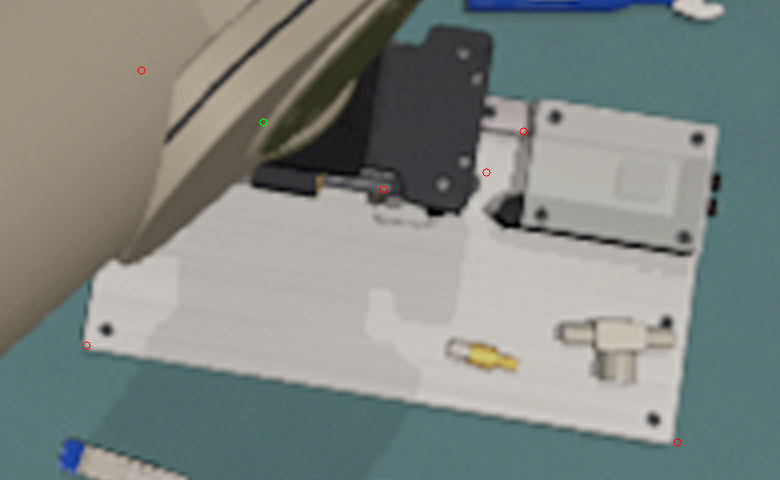

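View pics/side9.png

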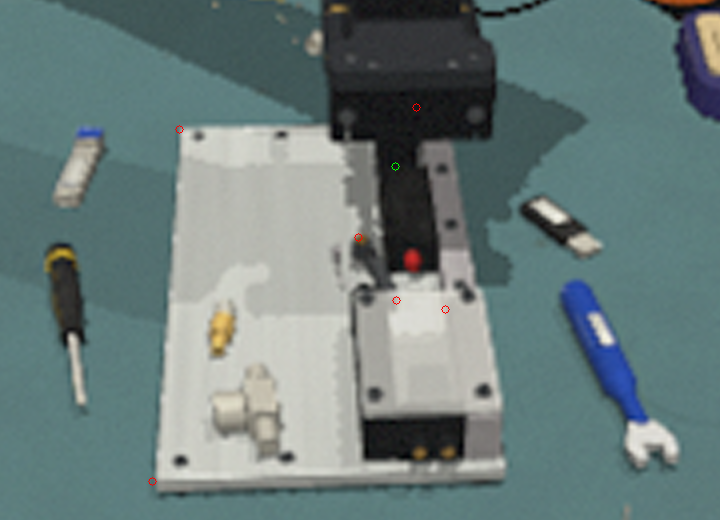

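>>> arm_command:
  targets:
    - [255,0,0,-4,0,0,0]
    - [255,0,-0.5,-8,0,0,0]
    - [255,0,-0.5,-12,0,0,0]
    - [255,0,-1,-16,0,0,0]
    - [255,0,-1,-20,0,0,0]
    - [255,0,-1,-24,0,0,0]
    - [255,0,-1,-28,0,0,0]
    - [255,0,-1,-32,0,0,0]
    - [255,0,-1,-36,0,0,0]
    - [255,0,-1,-40,0,0,0]

```text
time: 10.5
ee_pos: [0.5131, -0.3509, 0.0265]
eef_rot: [-0.456, 0.54, 0.456, 0.54]
ft_force: [0.4, 0.5, 0.2]
width: 0.0005
```

```bash
python3 look.py 10 side
```

```text
10.55 tcp fix 30.6 19.7 26.6 [-0.58 -0.21  0.13] fix F -0.54 -0.3
```

View pics/side10.png

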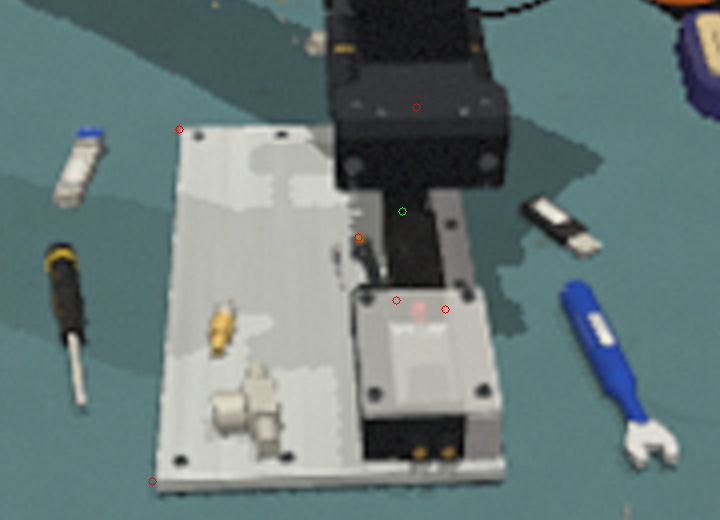

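>>> arm_command:
  targets:
    - [255,0,0,-4,0,0,0]
    - [255,0,0,-8,0,0,0]
    - [255,0,0,-12,0,0,0]
    - [255,0,0,-16,0,0,0]
    - [255,0,0,-20,0,0,0]
    - [255,0,0,-24,0,0,0]
    - [255,0,0,-28,0,0,0]
    - [255,0,0,-32,0,0,0]
    - [255,0,0,-36,0,0,0]
    - [255,0,0,-39,0,0,0]

```text
time: 11.55
ee_pos: [0.5065, -0.3894, 0.0265]
eef_rot: [-0.456, 0.54, 0.456, 0.54]
ft_force: [-0.3, 0.4, 0.7]
width: 0.0009
```

```bash
python3 look.py 11 side
```

```text
11.6 tcp fix 30.5 -19.0 26.5 [ 0.48 -0.26 -0.61] fix F 0.51 -0.17
```

View pics/side11.png

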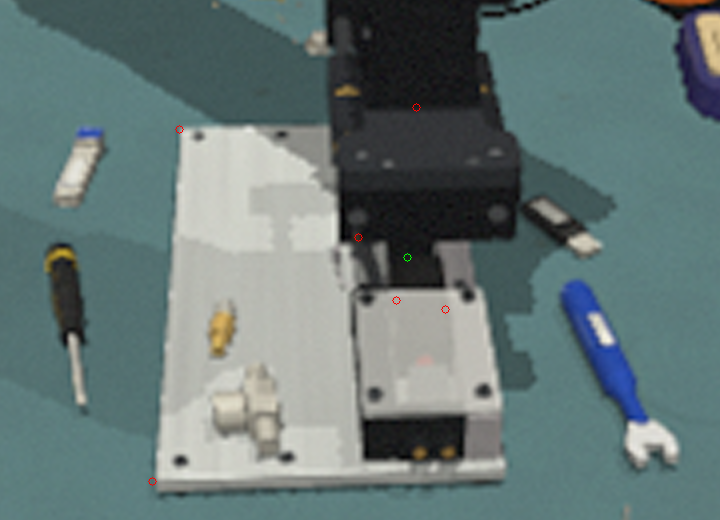

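>>> arm_command:
  targets:
    - [255,0,0,-3,0,0,0]
    - [255,0,0,-6,0,0,0]
    - [255,0,0,-8,0,0,0]
    - [255,0,0,-10,0,0,0]
    - [255,0,0,-11,0,0,0]
    - [255,0,0,-12,0,0,0]
    - [255,0,0,-12,0,0,0]

```text
time: 12.3
ee_pos: [0.5046, -0.401, 0.0265]
eef_rot: [-0.456, 0.54, 0.456, 0.54]
ft_force: [0.2, -1.2, -0.2]
width: 0.0006
```

```bash
python3 look.py 12 side
```

```text
12.35 tcp fix 30.8 -30.2 26.5 [ 0.74 -0.5   0.35] fix F 0.82 -0.37
```

>>> arm_command:
  targets:
    - [255,0,0,-1,0,0,0]
    - [255,0,0,-2,0,0,0]
    - [255,0,0,-2,0,0,0]

```text
time: 12.65
ee_pos: [0.5043, -0.403, 0.0265]
eef_rot: [-0.456, 0.54, 0.456, 0.54]
ft_force: [0.4, -0.4, 0.9]
width: 0.0005
```

```bash
python3 look.py 13 side
```

```text
12.7 tcp fix 30.7 -32.3 26.5 [-0.89 -0.18 -1.15] fix F -0.85 -0.32
```

View pics/side13.png

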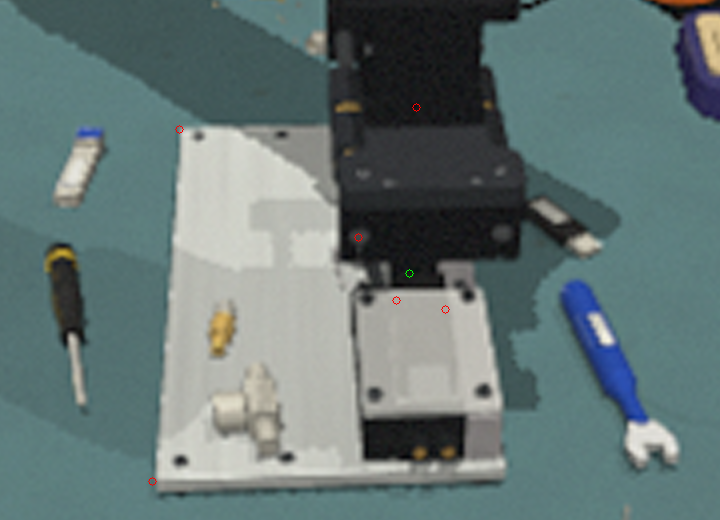

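>>> arm_command:
  targets:
    - [255,0,0,-1,0,0,0]
    - [255,0,0,-2,0,0,0]
    - [255,0,0,-2,0,0,0]

```text
time: 13.0
ee_pos: [0.5041, -0.4046, 0.0265]
eef_rot: [-0.456, 0.54, 0.456, 0.54]
ft_force: [0.0, 1.5, 0.5]
width: 0.0005
```

>>> arm_command:
  targets:
    - [255,0,0,-1,0,0,0]
    - [255,0,0,-2,0,0,0]
    - [255,0,0,-2,0,0,0]

```text
time: 13.3
ee_pos: [0.5037, -0.4067, 0.0265]
eef_rot: [-0.456, 0.54, 0.456, 0.54]
ft_force: [0.7, 1.0, 0.5]
width: 0.0003
```

```bash
python3 look.py 14 side
```

```text
13.35 tcp fix 30.8 -36.0 26.4 [ 0.52  2.02 -0.97] fix F 0.17 2.08
```

View pics/side14.png

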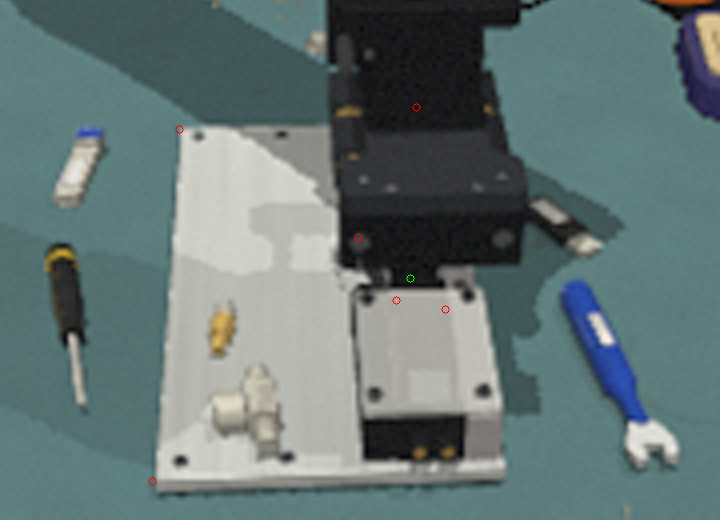

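Now about 2 N of socket push; continue in small steps until the stop is felt.

>>> arm_command:
  targets:
    - [255,0,0,-1,0,0,0]
    - [255,0,0,-2,0,0,0]
    - [255,0,0,-2,0,0,0]
    - [255,0,0,-2,0,0,0]

```text
time: 13.75
ee_pos: [0.5033, -0.4086, 0.0264]
eef_rot: [-0.456, 0.54, 0.456, 0.54]
ft_force: [-0.6, 3.6, 0.3]
width: 0.0006
```

>>> arm_command:
  targets:
    - [255,0,0,-1,0,0,0]
    - [255,0,0,-2,0,0,0]
    - [255,0,0,-2,0,0,0]
    - [255,0,0,-2,0,0,0]

```text
time: 14.15
ee_pos: [0.503, -0.4106, 0.0264]
eef_rot: [-0.456, 0.54, 0.456, 0.54]
ft_force: [0.7, 4.6, 0.3]
width: 0.0005
```

>>> arm_command:
  targets:
    - [255,0,0,-1,0,0,0]
    - [255,0,0,-1.5,0,0,0]
    - [255,0,0,-1.5,0,0,0]
    - [255,0,0,-1.5,0,0,0]

```text
time: 14.55
ee_pos: [0.503, -0.4109, 0.0264]
eef_rot: [-0.456, 0.54, 0.457, 0.541]
ft_force: [0.2, 7.1, 3.1]
width: 0.0002
```

```bash
python3 look.py 15 side
```

```text
14.6 tcp fix 30.8 -40.3 26.4 [-0.21  7.19  2.6 ] fix F -1.41 7.05
```

View pics/side15.png

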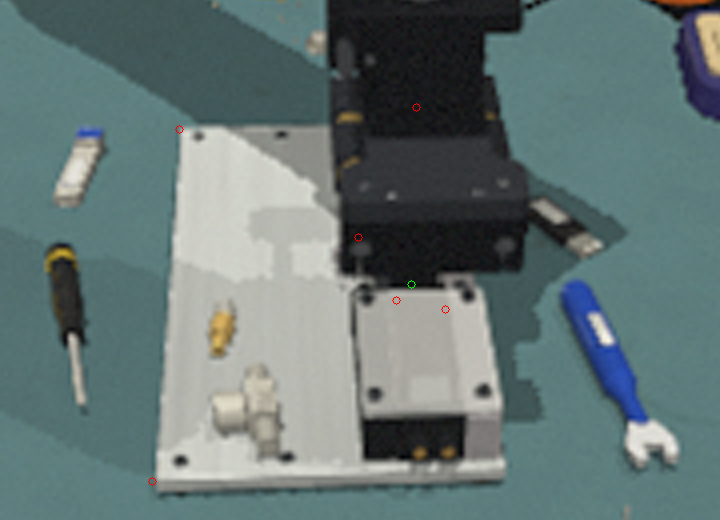

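>>> arm_command:
  targets:
    - [255,0,0,1,0,0,0]
    - [255,0,0,3,0,0,0]
    - [255,0,0,6,0,0,0]
    - [255,0,0,10,0,0,0]
    - [255,-5,0,18,0,0,0]
    - [255,-35,0,35,0,0,0]
    - [255,-75,0,70,0,0,0]
    - [255,-115,0,115,0,0,0]
    - [255,-140,0,160,0,0,0]
    - [255,-140,0,200,0,0,0]

```text
time: 15.6
ee_pos: [0.5368, -0.2181, 0.1697]
eef_rot: [-0.457, 0.54, 0.454, 0.542]
ft_force: [1.9, 0.3, -0.4]
width: 0.0003
```

```bash
python3 look.py 16
python3 - <<'E'
import cv2
im=cv2.imread("pics/top16_raw.png"); cv2.imwrite("pics/top16z.png",cv2.resize(im[175:225,330:440],None,fx=7,fy=7,interpolation=cv2.INTER_CUBIC))
im=cv2.imread("pics/side16_raw.png"); cv2.imwrite("pics/side16z.png",cv2.resize(im[200:280,300:370],None,fx=7,fy=7,interpolation=cv2.INTER_CUBIC))
E
```

```text
15.7 tcp fix 32.7 163.9 167.6 [0.42 0.15 0.21] fix F 0.39 0.22
```

View pics/top16z.png

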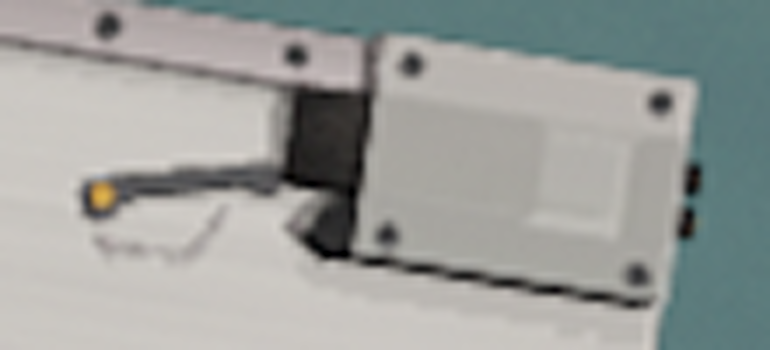

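View pics/side16z.png

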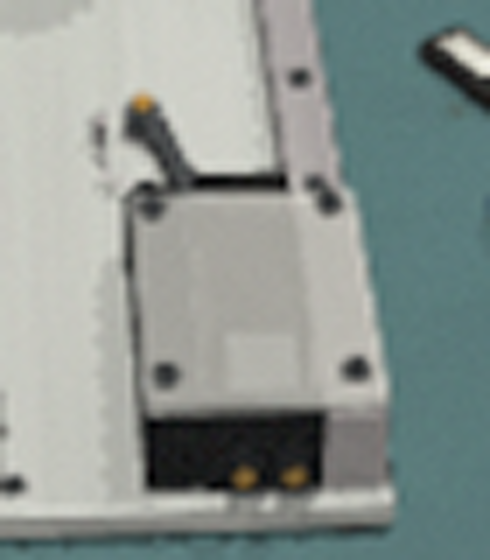

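Run:
```python
from h import *
f=np.load('fix.npz')
for n in ("top0.png","top16_raw.png"):
    g=cv2.cvtColor(cv2.imread("pics/"+n),cv2.COLOR_BGR2GRAY).astype(float)
    out=[]
    for c in range(347,370,3):
        col=255-g[195:212,c]; w=np.clip(col-col.min()-40,0,None); out.append(round((w*np.arange(195,212)).sum()/max(w.sum(),1),2))
    print(n,out)
im=cv2.imread("pics/top16_raw.png"); print(im[195,365:388].mean(1).round())
for u in (371,): 
    p=plane("top",[[u,194]],.034)-f['o']; print(p@f['x']*1e3,p@f['y']*1e3)
s=read_state();print(s['time'],np.round(s['ee_pos'],3))
```

```text
top0.png [np.float64(201.58), np.float64(201.13), np.float64(201.08), np.float64(200.52), np.float64(200.25), np.float64(200.1), np.float64(200.01), np.float64(200.64)]
top16_raw.png [np.float64(201.71), np.float64(201.08), np.float64(201.07), np.float64(200.5), np.float64(200.26), np.float64(200.08), np.float64(200.0), np.float64(200.2)]
[198. 199. 201. 173. 146. 110.  37.  31.  39.  39.  43.  44.  44.  47.
  49.  44.  31. 103. 155. 167. 165. 166. 165.]
[28.84255651] [-43.95626523]
15.7 [ 0.539 -0.21   0.168]
```

View pics/top16.png

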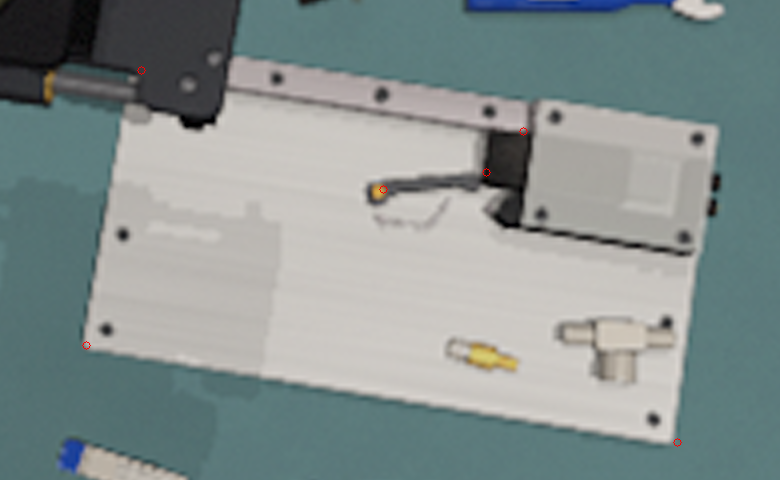

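View pics/side16.png

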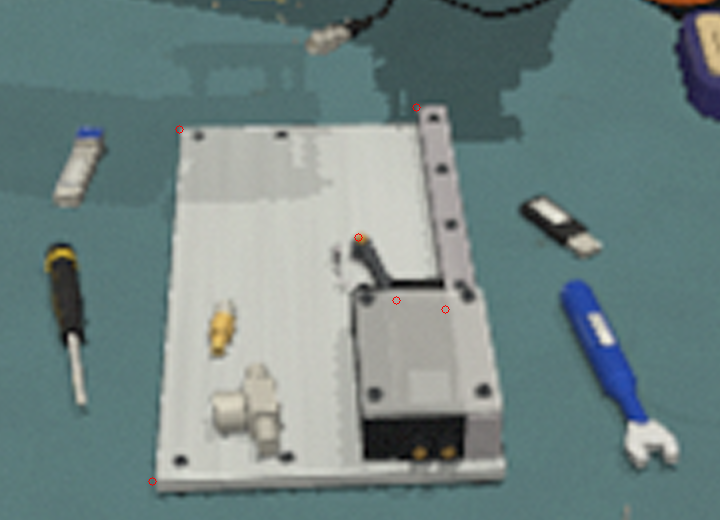

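```bash
python3 -c "
from bench import *
print(close_job())"
```

```text
the job is handed in; nothing more can be done
None
```

The module is in the nest with the pawl shut behind it, and I handed the job in at about 15.7 s of the 48 s allowed. The job reports no verdict, so the result rests on my own checks.

**What I did:**
- **Press:** with closed fingers I pushed the module sideways until it lay flat on the rail, at about 7 N.
- **Drag:** I dragged it right with that pressure held, from a centre of about y = 87 mm to about 30 mm.
- **Push home:** I then pushed its rear end along the rail, with the finger held above the pawl. I felt the socket push back with 2 to 4.5 N and then the hard stop at about 7 N.
- **Retreat:** I backed off, lifted clear and left the arm beyond the fixture's left end, with the fingertips about 170 mm above the bench.

**Last checks:**
- **Pawl:** the row positions of the pawl in the top image matched the start picture to about 0.1 px (the last column, beside the module, differed by 0.4 px), so it is shut.
- **Module:** it looks flat on the rail, with its rear end just past the pawl tip.
- **Bystanders:** none looked moved in the last pictures. The blue wrench and the lower part of the near-side transceiver were outside the top crop, but both showed in place in the side view.
- **Contact:** the force reading was at noise level.

**What disagreed:** the two cameras placed the fixture about 4 mm apart. The top view put the module's rear edge at y = -44 mm instead of the expected -46.5 mm. I took this as calibration error, because the pawl could not be shut with the module that far out.

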